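# Find the hidden notch of the stone case and press its key

### The arm

A 6-joint arm with a two-finger parallel gripper is mounted at the origin on a cart in front of the work surface, level with it; the furniture and walls round the work are solid. World frame = base frame: x ahead of the robot, y to its left, z up, the work surface at z = 0. Lengths are in m, angles in rad, forces in N, time in s.
With the tool pointing down it reaches from about 0.275 to 0.875 m from the base axis. Payload 12.5 kg.
Tool frame: the origin (TCP) lies midway between the tips of the shut fingers; the grasp point (between the pads) lies 19 mm behind it; z points along the fingers, y is the line along which they close (so a half turn about z gives the same grasp; the last joint's range is limited). The gripper opens to 85 mm and grips with 20 to 120 N. Pads are 22 mm wide; open, the fingers measure 114 mm over their backs; the gripper's body (76 mm by 85 mm) begins 54 mm behind the grasp point. The pads swing forward as they close: fully open they stand 13 mm farther back than shut.
Start: joints at [-1.286, 0.351, 1.652, -0, 1.139, -0.085], TCP at [0.199, -0.513, 0.231] pointing down, gripper open.
Joint ranges: [-2.75, 2.75], [-0.79, 2.1], [0.01, 2.65], [-1.57, 4.71], [0.07, 3.14], [-2.87, 2.87]. Speed limits (rad/s): [2.22, 2.22, 2.79, 3.14, 3.14, 3.14].

### API

Orientations are given as a rotation vector (axis times angle).
In Python, from workcell import monitor, capture, job, spotter gives the robot as it stands. The module is installed in compiled form; this text tells all that it offers.
- The arm moves only by the shell command python3 -m creep 'ROWS' [FORCE]. ROWS is JSON, a list of rows, each a list of 7 numbers: the turn, a rotation vector about the tool's x, y, z in rad, then the shift along the tool's x, y, z in mm, then the finger opening in mm, from 0 to 85.4. In form: [[ax, ay, az, dx, dy, dz, jaw], ...]. A call has 1 to 20 rows; each row is the pose to reach, as a shift and turn from the pose commanded when the call began, along the tool's axes at that moment; what a row does not reach only later rows make up. A row lasts 1/8 s, in which the tool goes at most 62.5 mm and 10.7 degrees, less where a joint would pass 70% of its speed; a pose out of reach is approached as far as the arm can. A call with a gripper value outside its range is refused whole. The fingers move at their own pace and stop on an object; FORCE is the grip in N (left out, the last holds). Time passes only in rows, so rows that repeat a pose let the fingers close. It gives the time, the measured TCP pose, the force, the opening and the grip force at its end, in the units of the state.
- monitor.get_obs(): the state, without advancing time (a new reading comes with each control period).
- capture(name): name is "scene" or "top" or "wrist"; returns a dict with "color" (480x640x3 uint8, red, green, blue), "fx", "fy", "cx", "cy" (pixels), "k1" (the pictures are not rectified: a ray, as slopes to the right and down, at radius r is drawn at 1 + k1 r^2 times it, then the intrinsics apply), "R" (3x3) and "t" (3): a world point X has camera coordinates R X + t; the wrist camera has in their place "hand_eye" (4x4, takes a point from camera to tool coordinates, whose origin is the TCP and whose axes are the flange's). Camera axes: x right, y down, z forward; pixel columns grow to the right and rows downward; lengths in m; the calibration is good to about 2 mm. A picture is of the moment at which its call begins: read the wrist's pose just before it. There is no depth.
- job.hand_in(): hands the job in; it is judged then, once.
Trained networks look in a picture, given as the dict that the camera call returned (one of the last four; its "shot" number tells which), for a name from the list of things; names that differ only in an ending like _2 or _b are one class to them, and where a whole thing is asked for, a point or a joint stands for the part that bears it (a point fixed in the world has none). Each returns a list of dicts, best first, with "score" (0 to 1); they miss things now and then, are a little off and sometimes report something else, mostly with a low value. They report only what shows in the picture. A call takes as long as a camera call.
- spotter.spot_in(picture, target): "xyz" ([x, y, z] in m, in the coordinates of the camera as it stood for that picture, good to about 4 mm: the middle of the surface that is visible of it).
The state is a dict: "t": time; "q": joint angles; "joint_vel": joint speeds; "joint_torque": joint torques, N m; "eef_pos": TCP position; "tcp_rot": TCP orientation; "ft_force": force on the tool from outside, world axes, zero at the start; "torque": the same for the moment, N m; "width": opening from 0.0 (shut) to 1.0 (fully open); "grasp_force": force on a finger pad.
Only numpy, scipy, OpenCV 4.12 (cv2) and the standard library are available. Lean on these libraries where they do the work, as an engineer would, in place of code of your own. Each camera call takes 0.05 s, during which the arm holds its last target. There are 200 camera calls.

### The job

The wooden stone case on the bench has a black rail along its back edge, and somewhere in that rail a notch hides the release key. Starting on the end block at either end, run a closed fingertip along the back face of the rail until it finds the notch, then press the key inside it fully home, towards the front of the case, so that the drawer comes out, and take the hand away clear. Open the drawer only by the key, never by touching the drawer, and leave the tools around the case where they are: nothing is to be gripped or lifted.

Things in the scene. Friction and masses are not known exactly. Their poses are not given: they have to be found in the camera images.
- stone_case: fixed wooden stone case with brass corners and a grey pad on top, 120 (its x) x 244 (its y) x 50 mm high. Origin: centre of its underside, on the bench. Its -x face is the front, with the drawer; its +x face is the back, 60 mm from the origin, where the black rail runs between two 8 mm side walls
- rail (a point): middle of the rail's back face, 25 mm above the bench; axes as the case. Between two end blocks lie four equal 44 mm places, centred at y = -66, -22, 22, 66 mm. Three hold plain fixed blocks, 30 mm deep, tops 50 mm above the bench, back faces flush. One, which varies, is the notch: 44 mm wide, open to the back and above, floor 9 mm above the bench; the key fills it from 10 mm inwards
- left_end: fixed black end block at the +y end of the rail, 30 x 26 x 42 mm, back face flush with the rail's; origin at the centre of its underside, 8 mm above the bench, at x = 45, y = 101 mm in the case's frame; axes as the case
- right_end: fixed black end block at the -y end of the rail, 30 x 26 x 42 mm, back face flush with the rail's; origin at the centre of its underside, 8 mm above the bench, at x = 45, y = -101 mm in the case's frame; axes as the case
- key (a joint): travel of the black release key in the notch, m: 0 at the start (its face 10 mm inside the rail's back face, 41 mm wide, from 10 to 43 mm above the bench), 0.010 fully home at its stop (20 mm inside). Moves along the case's -x, takes 5 to 10 N, no spring: stays where it is left. A linkage moves the drawer out three times as far
- drawer (a joint): how far the drawer stands out of the front of the case (along the case's -x), in m: 0 closed, 0.030 when the key is home
- drawer_front (a point): centre of the drawer's front panel (226 x 33 mm); it moves with the drawer; a small brass knob stands 14 mm out from it
- the_loupe: loose black eye loupe, 30 x 30 x 31 mm; origin at the centre of its underside; bystander
- dish: loose white dish, 62 mm across, 16 mm high; origin at the centre of its underside; bystander
- clamp: loose wooden ring clamp lying along its y, 26 x 150 x 27 mm; origin at the centre of its underside; bystander
- cutters: loose side cutters with blue handles lying along their y, 54 x 105 x 11 mm; origin at the centre of the underside; bystander

How it is judged:
By the outcome, as a careful person would: the job done as asked, in the order asked, and still so for the second after the job is handed in, with the robot touching nothing.
It also fails if it takes over 45 s, if anything falls off the work surface, if the arm or the gripper's body presses on something with over 40 N, if the wrist force passes 120 N, or if a joint passes its speed limit or range.

## Working session

There is one attempt and no reset: what is moved stays moved. The work goes in short steps, Python scripts to look and compute and a shell command to move; the robot and the scene stay as the last step left them, time stands still between calls to the robot, and variables do not carry over. Pictures are saved under pics/ and viewed, at most 10 in all, crops included, and the job is handed in when it is done.

```bash
mkdir -p pics; cat > h.py <<'E'
import numpy as np,cv2
from scipy.spatial.transform import Rotation as Ro
from workcell import monitor,capture,job,spotter
def world(p,c): return np.array(c["R"]).T@(np.array(p)-np.array(c["t"]))
def plane(c,u,v,z):
    K=np.array([[c["fx"],0,c["cx"]],[0,c["fy"],c["cy"]],[0,0,1.]])
    n=cv2.undistortPoints(np.array([[[u,v]]],float),K,np.array([c["k1"],0,0,0.]))[0,0]
    R=np.array(c["R"]);o=-R.T@np.array(c["t"]);d=R.T@np.array([n[0],n[1],1]);return o+d*(z-o[2])/d[2]
def save(c,n): cv2.imwrite("pics/"+n,c["color"][:,:,::-1])
E
python3 - <<'E'
from h import *
o=monitor.get_obs();print({k:np.round(v,3) for k,v in o.items()})
for n in("scene","top"):
    c=capture(n);save(c,n+"1.png")
    for k in("stone_case","left_end","right_end","key","drawer_front","the_loupe","dish","clamp","cutters"):
        print(n,k,[(np.round(world(r["xyz"],c),3).tolist(),round(r["score"],2)) for r in spotter.spot_in(c,k)[:2]])
E
```

```text
{'t': np.float64(0.0), 'q': array([-1.286,  0.351,  1.652, -0.   ,  1.139, -0.085]), 'joint_vel': array([-0.   ,  0.   ,  0.001,  0.001, -0.001,  0.001]), 'joint_torque': array([ 2.0000e-03, -5.0610e+01, -2.9141e+01,  0.0000e+00,  5.0000e-03,
       -0.0000e+00]), 'eef_pos': array([ 0.199, -0.513,  0.231]), 'tcp_rot': array([-3.087, -0.577,  0.   ]), 'ft_force': array([ 0.53 ,  0.446, -0.49 ]), 'torque': array([0.035, 0.025, 0.017]), 'grasp_force': np.float64(0.0), 'width': np.float64(0.997)}
scene stone_case [([0.442, -0.126, 0.052], 0.75)]
scene left_end []
scene right_end [([0.461, -0.201, 0.049], 0.48)]
scene key [([0.505, -0.133, 0.044], 0.64)]
scene drawer_front [([0.413, -0.074, 0.029], 0.68)]
scene the_loupe [([0.484, -0.371, 0.029], 0.92)]
scene dish [([0.663, -0.345, 0.008], 0.91), ([0.443, -0.121, 0.051], 0.66)]
scene clamp [([0.327, -0.364, 0.023], 0.87)]
scene cutters [([0.679, -0.251, 0.008], 0.91)]
top stone_case [([0.463, -0.091, 0.05], 0.68)]
top left_end [([0.568, -0.031, 0.051], 0.61), ([0.684, -0.256, 0.008], 0.15)]
top right_end [([0.464, -0.199, 0.054], 0.49), ([0.503, -0.131, 0.037], 0.17)]
top key [([0.501, -0.134, 0.039], 0.78)]
top drawer_front []
top the_loupe [([0.494, -0.369, 0.032], 0.47)]
top dish [([0.661, -0.347, 0.007], 0.76)]
top clamp [([0.336, -0.36, 0.025], 0.65)]
top cutters [([0.682, -0.252, 0.007], 0.79)]
```

View pics/top1.png

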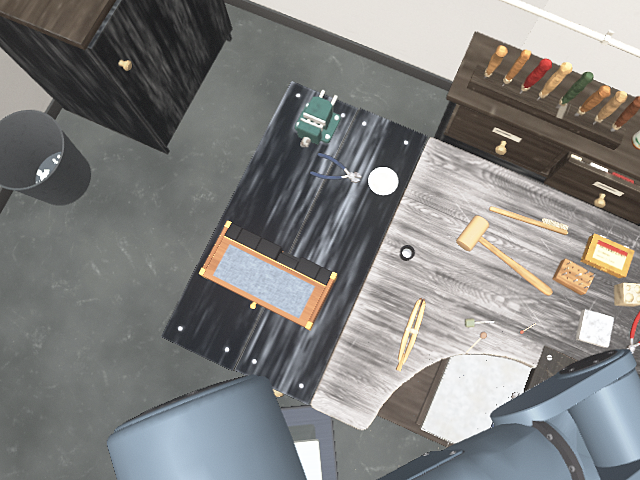

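View pics/scene1.png

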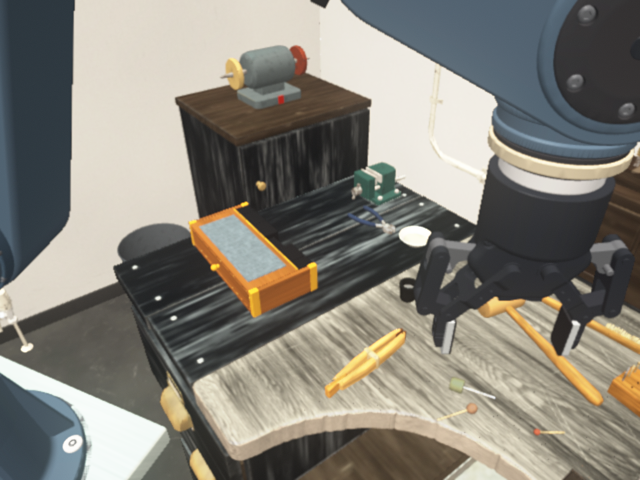

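The top view shows the case with its back (rail) corners near (229,224) and (335,275) and its front corners near (202,272) and (309,325). The loupe is at (407,253), the dish at (383,181) and the cutters at (335,170), all clear behind the case. I'll compute the pose and enlarge the rail.

```bash
python3 - <<'E'
from h import *
c=capture("top")
cv2.imwrite("pics/rail.png",cv2.resize(c["color"][210:335,190:350,::-1],None,fx=5,fy=4.8,interpolation=cv2.INTER_CUBIC)[:600])
P={k:plane(c,*uv,0.05) for k,uv in dict(BL=(229,224),BR=(335,275),FR=(309,325),FL=(202,272)).items()}
for k in P: print(k,P[k].round(4))
E
```

```text
BL [ 0.5852 -0.0241  0.05  ]
BR [ 0.4618 -0.225   0.05  ]
FR [ 0.37   -0.1657  0.05  ]
FL [0.4932 0.0348 0.05  ]
```

View pics/rail.png

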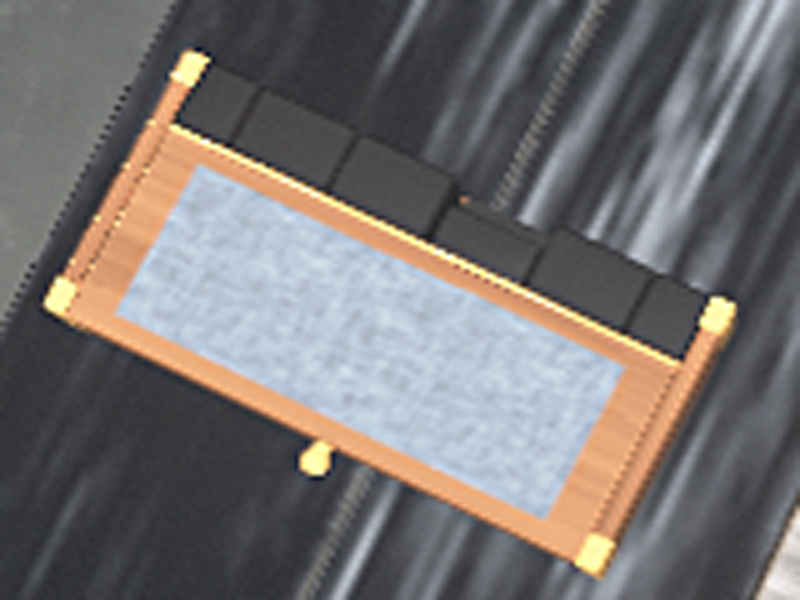

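The enlargement shows the notch as the recessed third place from the left, at about (490,235). That is case y = -22, and the key detection agrees. The case centre is about (0.478, -0.095), yaw about -31.5°. I'll shut the fingers and move to behind the right end block.

```bash
python3 -m creep '[[0,0,0.46,190,-80,60,0],[0,0,0.918,388,-158,100,0],[0,0,0.918,388,-158,100,0],[0,0,0.918,388,-158,100,0],[0,0,0.918,388,-158,100,0],[0,0,0.918,388,-158,100,0],[0,0,0.918,388,-158,100,0],[0,0,0.918,388,-158,100,0],[0,0,0.918,388,-158,100,0],[0,0,0.918,388,-158,100,0],[0,0,0.918,388,-158,100,0],[0,0,0.918,388,-158,100,0],[0,0,0.918,388,-158,100,0]]' 40
cat > look.py <<'E'
from h import *
import sys
o=monitor.get_obs();T=Ro.from_rotvec(o["tcp_rot"]).as_matrix();th=np.deg2rad(-31.5)
C=Ro.from_euler("z",th).as_matrix()
d=C.T@(np.array(o["eef_pos"])-[.4776,-.095,0])
print("t",round(float(o["t"]),2),"case mm",(d*1e3).round(1),"F case",(C.T@np.array(o["ft_force"])).round(1),"axes in case\n",(C.T@T).round(3),"w",round(float(o["width"]),3),"q",np.round(o["q"],2))
if len(sys.argv)>1:
    c=capture("wrist");save(c,sys.argv[1]);H=np.array(c["hand_eye"])
    for k in("key","right_end","left_end","stone_case"):
        print(k,[((C.T@(T@(H[:3,:3]@r["xyz"]+H[:3,3])+o["eef_pos"]-[.4776,-.095,0])*1e3).round(1).tolist(),round(r["score"],2)) for r in spotter.spot_in(c,k)[:2]])
E
python3 look.py w1.png
```

```text
t: 2.68
eef_pos: [0.5033, -0.2256, 0.1314]
tcp_rot: [3.024, -0.851, 0.0]
ft_force: [0.2, -0.2, -1.0]
width: -0.002
grasp_force: 0.0
t 2.67 case mm [ 90.1 -97.9 131.4] F case [ 0.3 -0.  -1. ] axes in case
 [[ 1.     0.001  0.   ]
 [ 0.001 -1.    -0.   ]
 [ 0.     0.    -1.   ]] w -0.002 q [-0.51  0.48  1.74 -0.    0.93  1.61]
key [([41.5, -21.7, 45.4], 0.97)]
right_end [([56.7, -100.0, 16.7], 0.69)]
left_end [([48.1, 98.8, 53.6], 0.96)]
stone_case [([9.4, 71.6, 50.5], 0.78)]
```

View pics/w1.png

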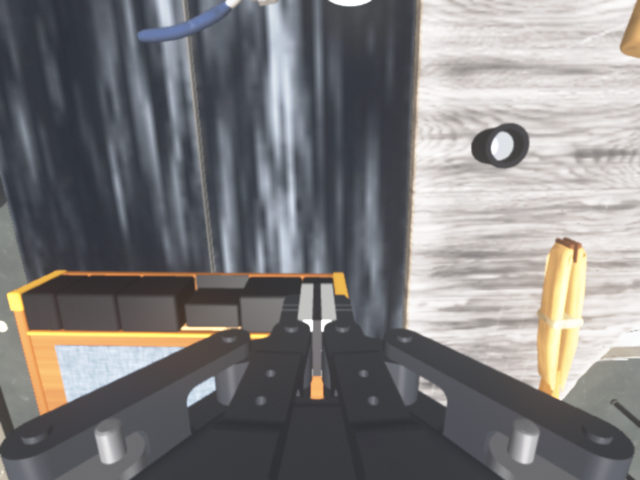

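The wrist view shows the fingertips just behind the right end block at about (318,290) and the open notch at (220,290). The rail runs parallel to the tool's y. Descending, then creeping in to contact.

```bash
python3 -m creep '[[0,0,0,0,0,50,0],[0,0,0,0,0,90,0],[0,0,0,0,0,106,0],[0,0,0,0,0,106,0],[0,0,0,-6,0,106,0],[0,0,0,-10,0,106,0],[0,0,0,-12,0,106,0],[0,0,0,-13,0,106,0],[0,0,0,-14,0,106,0],[0,0,0,-14,0,106,0],[0,0,0,-14,0,106,0]]'; python3 look.py
```

```text
t: 4.3
eef_pos: [0.4916, -0.218, 0.0253]
tcp_rot: [-3.024, 0.85, -0.0]
ft_force: [0.1, 0.4, -1.1]
width: 0.0
grasp_force: 0.0
t 4.3 case mm [ 76.2 -97.6  25.3] F case [-0.1  0.4 -1.1] axes in case
 [[ 1.     0.002  0.   ]
 [ 0.002 -1.     0.   ]
 [ 0.    -0.    -1.   ]] w 0.0 q [-0.5   0.63  1.82  0.    0.69  1.62]
```

```bash
python3 -m creep '[[0,0,0,-1,0,0,0],[0,0,0,-2,0,0,0],[0,0,0,-3,0,0,0],[0,0,0,-4,0,0,0],[0,0,0,-4,0,0,0],[0,0,0,-4,0,0,0]]'; python3 look.py
```

```text
t: 5.05
eef_pos: [0.4881, -0.2159, 0.0253]
tcp_rot: [-3.024, 0.851, -0.0]
ft_force: [0.0, 0.2, 0.6]
width: -0.003
grasp_force: 0.0
t 5.05 case mm [ 72.1 -97.6  25.3] F case [-0.1  0.2  0.6] axes in case
 [[ 1.     0.001  0.   ]
 [ 0.001 -1.     0.   ]
 [ 0.    -0.    -1.   ]] w -0.003 q [-0.5   0.62  1.83  0.    0.69  1.62]
```

```bash
python3 -m creep '[[0,0,0,-0.5,0,0,0],[0,0,0,-1,0,0,0],[0,0,0,-1.5,0,0,0],[0,0,0,-2,0,0,0],[0,0,0,-2,0,0,0]]'; python3 look.py
```

```text
t: 5.68
eef_pos: [0.4864, -0.2148, 0.0253]
tcp_rot: [-3.024, 0.85, -0.0]
ft_force: [-0.8, 0.3, 0.9]
width: 0.002
grasp_force: 0.0
t 5.67 case mm [ 70.1 -97.6  25.3] F case [-0.9 -0.2  0.9] axes in case
 [[ 1.     0.002  0.   ]
 [ 0.002 -1.     0.   ]
 [ 0.    -0.    -1.   ]] w 0.002 q [-0.5   0.62  1.83  0.    0.69  1.62]
```

```bash
python3 -m creep '[[0,0,0,-0.5,0,0,0],[0,0,0,-1,0,0,0],[0,0,0,-1.5,0,0,0],[0,0,0,-2,0,0,0],[0,0,0,-2,0,0,0]]'; python3 look.py
```

```text
t: 6.3
eef_pos: [0.4851, -0.214, 0.0254]
tcp_rot: [3.024, -0.85, 0.002]
ft_force: [3.2, -1.9, -2.6]
width: -0.001
grasp_force: 1.8
t 6.3 case mm [ 68.5 -97.6  25.4] F case [ 3.7  0.1 -2.6] axes in case
 [[ 1.     0.001  0.001]
 [ 0.001 -1.     0.   ]
 [ 0.001 -0.    -1.   ]] w -0.001 q [-0.5   0.62  1.84  0.    0.68  1.62]
```

Contact at case x ≈ 68.6. Pressing a little more, then sliding along +y.

```bash
python3 -m creep '[[0,0,0,-0.4,0,0,0],[0,0,0,-0.4,-3,0,0],[0,0,0,-0.4,-6,0,0],[0,0,0,-0.4,-9,0,0],[0,0,0,-0.4,-12,0,0],[0,0,0,-0.4,-15,0,0],[0,0,0,-0.4,-18,0,0],[0,0,0,-0.4,-20,0,0]]'; python3 look.py
```

```text
t: 7.3
eef_pos: [0.4955, -0.1973, 0.0257]
tcp_rot: [3.023, -0.85, 0.003]
ft_force: [2.5, -7.2, -1.1]
width: -0.002
grasp_force: 2.8
t 7.3 case mm [ 68.7 -77.9  25.7] F case [ 5.9 -4.9 -1.1] axes in case
 [[ 1.     0.002  0.002]
 [ 0.002 -1.    -0.   ]
 [ 0.002  0.    -1.   ]] w -0.002 q [-0.47  0.62  1.83 -0.    0.69  1.65]
```

```bash
python3 -m creep '[[0,0,0,0,-3,0,0],[0,0,0,0,-6,0,0],[0,0,0,0,-9,0,0],[0,0,0,0,-12,0,0],[0,0,0,0,-15,0,0],[0,0,0,0,-18,0,0],[0,0,0,0,-21,0,0],[0,0,0,0,-24,0,0],[0,0,0,0,-27,0,0],[0,0,0,0,-30,0,0],[0,0,0,0,-33,0,0],[0,0,0,0,-36,0,0]]'; python3 look.py
```

```text
t: 8.8
eef_pos: [0.5144, -0.1667, 0.0258]
tcp_rot: [3.023, -0.85, 0.004]
ft_force: [2.6, -6.4, 1.0]
width: 0.001
grasp_force: 2.9
t 8.8 case mm [ 68.9 -41.9  25.8] F case [ 5.5 -4.1  1. ] axes in case
 [[ 1.     0.002  0.003]
 [ 0.002 -1.    -0.   ]
 [ 0.003  0.    -1.   ]] w 0.001 q [-0.4   0.63  1.81 -0.    0.7   1.72]
```

Still riding on the block. Continuing in smaller steps towards the notch.

```bash
python3 -m creep '[[0,0,0,0,-2,0,0],[0,0,0,0,-4,0,0],[0,0,0,0,-6,0,0],[0,0,0,0,-8,0,0],[0,0,0,0,-10,0,0],[0,0,0,0,-12,0,0],[0,0,0,0,-13,0,0]]'; python3 look.py
```

```text
t: 9.68
eef_pos: [0.5203, -0.1545, 0.0252]
tcp_rot: [-3.024, 0.85, 0.001]
ft_force: [0.8, 0.6, 0.4]
width: 0.002
grasp_force: 0.0
t 9.68 case mm [ 67.4 -28.4  25.2] F case [0.4 1.  0.4] axes in case
 [[ 1.     0.002 -0.   ]
 [ 0.002 -1.    -0.   ]
 [-0.     0.    -1.   ]] w 0.002 q [-0.37  0.64  1.8   0.    0.7   1.74]
```

Force gone and the tip 1.5 mm deeper, so it has found the notch. Centring, then moving in to the key.

```bash
python3 -m creep '[[0,0,0,0,-3,0,0],[0,0,0,-1,-6,0,0],[0,0,0,-3,-6.5,0,0],[0,0,0,-5,-6.5,0,0],[0,0,0,-7,-6.5,0,0],[0,0,0,-9,-6.5,0,0],[0,0,0,-11,-6.5,0,0],[0,0,0,-12,-6.5,0,0],[0,0,0,-12,-6.5,0,0]]'; python3 look.py
```

```text
t: 10.8
eef_pos: [0.5136, -0.143, 0.0254]
tcp_rot: [3.024, -0.85, 0.001]
ft_force: [3.2, -2.6, -2.9]
width: -0.004
grasp_force: 2.2
t 10.8 case mm [ 55.8 -22.1  25.4] F case [ 4.1 -0.6 -2.9] axes in case
 [[ 1.     0.002  0.   ]
 [ 0.002 -1.     0.   ]
 [ 0.001 -0.    -1.   ]] w -0.004 q [-0.36  0.62  1.83 -0.    0.69  1.76]
```

```bash
python3 -m creep '[[0,0,0,-1,0,0,0],[0,0,0,-2,0,0,0],[0,0,0,-3,0,0,0],[0,0,0,-4,0,0,0],[0,0,0,-5,0,0,0],[0,0,0,-6,0,0,0],[0,0,0,-7,0,0,0],[0,0,0,-7.5,0,0,0],[0,0,0,-7.5,0,0,0]]'; python3 look.py
```

```text
t: 11.92
eef_pos: [0.5077, -0.1393, 0.0254]
tcp_rot: [3.024, -0.85, 0.003]
ft_force: [7.5, -5.3, -3.2]
width: 0.0
grasp_force: 4.2
t 11.93 case mm [ 48.9 -22.1  25.4] F case [ 9.2 -0.6 -3.2] axes in case
 [[ 1.     0.002  0.002]
 [ 0.002 -1.     0.   ]
 [ 0.002 -0.    -1.   ]] w 0.0 q [-0.36  0.61  1.85 -0.    0.68  1.76]
```

```bash
python3 -m creep '[[0,0,0,-0.5,0,0,0],[0,0,0,-1,0,0,0],[0,0,0,-1.5,0,0,0],[0,0,0,-1.5,0,0,0],[0,0,0,-1.5,0,0,0]]'; python3 look.py
```

```text
t: 12.55
eef_pos: [0.5077, -0.1393, 0.0255]
tcp_rot: [3.024, -0.85, 0.008]
ft_force: [12.3, -8.2, -10.0]
width: 0.001
grasp_force: 7.5
t 12.55 case mm [ 48.8 -22.   25.5] F case [ 14.8  -0.5 -10. ] axes in case
 [[ 1.     0.002  0.005]
 [ 0.002 -1.     0.001]
 [ 0.005 -0.001 -1.   ]] w 0.001 q [-0.36  0.61  1.85 -0.    0.67  1.76]
```

It's hard against the stop, 20 mm inside the rail face. Withdrawing straight back, then up and away.

```bash
python3 -m creep '[[0,0,0,5,0,0,0],[0,0,0,20,0,0,0],[0,0,0,45,0,0,0],[0,0,0,50,0,0,0],[0,0,0,50,0,-50,0],[0,0,0,50,0,-110,0],[0,0,0,60,60,-170,0],[0,0,0,70,110,-190,0],[0,0,0,70,130,-190,0],[0,0,0,70,130,-190,0],[0,0,0,70,130,-190,0]]'; python3 look.py; python3 - <<'E'
from h import *
for n in("top","scene"):
    c=capture(n)
    if n=="top": cv2.imwrite("pics/end.png",cv2.resize(c["color"][130:350,180:440,::-1],None,fx=2.7,fy=2.7))
    else: cv2.imwrite("pics/ends.png",c["color"][150:420,100:460,::-1].repeat(2,0).repeat(2,1))
    for k in("key","drawer_front","the_loupe","dish","clamp","cutters"):
        print(n,k,[(np.round(world(r["xyz"],c),3).tolist(),round(r["score"],2)) for r in spotter.spot_in(c,k)[:1]])
E
```

```text
t: 13.92
eef_pos: [0.4973, -0.2845, 0.2146]
tcp_rot: [-3.023, 0.85, 0.003]
ft_force: [-0.1, -0.7, -0.2]
width: 0.0
grasp_force: 0.0
t 13.93 case mm [ 115.8 -151.3  214.6] F case [ 0.3 -0.6 -0.2] axes in case
 [[ 1.     0.002 -0.002]
 [ 0.002 -1.     0.   ]
 [-0.002 -0.    -1.   ]] w 0.0 q [-0.6   0.41  1.61  0.    1.13  1.52]
top key []
top drawer_front [([0.46, 0.019, 0.021], 0.92)]
top the_loupe [([0.495, -0.372, 0.025], 0.54)]
top dish []
top clamp [([0.335, -0.361, 0.026], 0.94)]
top cutters [([0.719, -0.223, 0.007], 0.52)]
scene key []
scene drawer_front [([0.399, -0.065, 0.023], 0.7)]
scene the_loupe [([0.487, -0.374, 0.027], 0.61)]
scene dish [([0.66, -0.347, 0.01], 0.83)]
scene clamp [([0.326, -0.363, 0.022], 0.78)]
scene cutters [([0.677, -0.249, 0.01], 0.55)]
```

View pics/end.png

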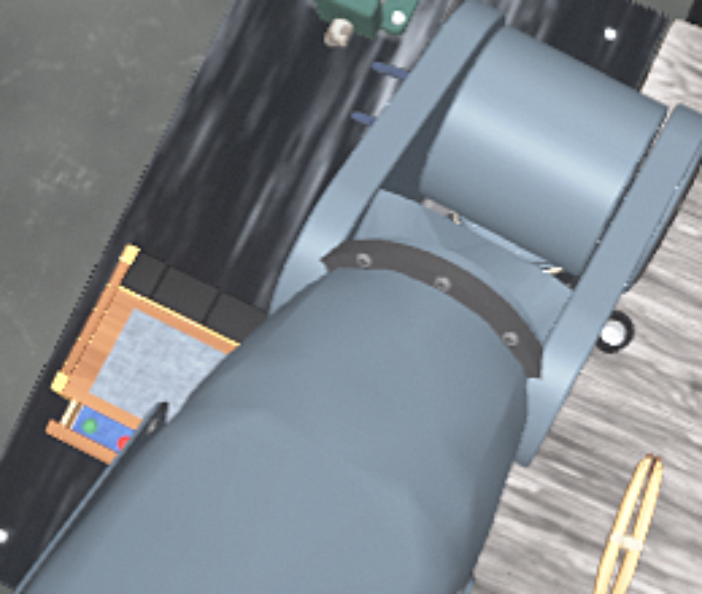

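The drawer stands open at lower left, around (90,430), with its contents showing, and the tools are where they were. Force is zero and the hand is clear.

```bash
python3 -c "
from workcell import job
print(job.hand_in())"
```

```text
the job is handed in; nothing more can be done
None
```

The job is handed in: I ran the closed fingertip from the right end block along the rail to the notch (third place from the left) and pressed the key to its stop; the drawer came out, the tools stayed put and the hand is clear, at about 14 s of the 45 s allowed, though the hand-in returned no verdict.

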